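# Load the UV cabinet and set one minute per piece

### The arm

A 6-joint arm with a two-finger parallel gripper is mounted at the origin on a cart in front of the work surface, level with it; the furniture and walls round the work are solid. World frame = base frame: x ahead of the robot, y to its left, z up, the work surface at z = 0. Lengths are in m, angles in rad, forces in N, time in s.
With the tool pointing down it reaches from about 0.275 to 0.825 m from the base axis. Payload 4.9 kg.
Tool frame: the origin (TCP) lies midway between the tips of the shut fingers; the grasp point (between the pads) lies 19 mm behind it (bot.grip_depth is the distance from the TCP to the grasp point, in m); z points along the fingers, y is the line along which they close (so a half turn about z gives the same grasp; the last joint's range is limited). The gripper opens to 85 mm and grips with 20 to 120 N. Pads are 22 mm wide; open, the fingers measure 114 mm over their backs; the gripper's body (76 mm by 85 mm) begins 54 mm behind the grasp point. The pads swing forward as they close: fully open they stand 13 mm farther back than shut.
Start: joints at [1.026, 0.326, -0.193, 1.052, 0, 1.437], TCP at [0.22, 0.504, 0.231] pointing down, gripper open.
Joint ranges: [-2.65, 2.65], [-0.97, 1.79], [-1.3, 1.35], [-1.93, 2.1], [-1.47, 1.37], [-3.14, 3.14]. Speed limits (rad/s): [2.57, 2.57, 3.14, 3.14, 3.14, 3.14].

### API

Orientations are given as a unit quaternion [w, x, y, z].
In Python, from cell import bot gives the robot as it stands. Calls block until the motion is done:
- bot.move_pose(position, orientation): joint-space move of the TCP to a pose.
- bot.move_linear(position, speed=0.15, rotation=None, until_force=None): straight line of the TCP; rotation=None keeps the orientation; speed is the mean speed in m/s. With until_force (N) it stops when the force on the tool has changed by that much, and returns True; else False.
- bot.goto_joints(angles): joint-space move.
- bot.set_gripper(opening, grasp_force=None): opening from 0.0 (shut) to 1.0 (fully open); grasp_force is the grip in N (None keeps the last); returns when the fingers have stopped.
- bot.wait(seconds).
- bot.solve_ik(position, orientation): joint angles nearest the present ones, or None.
- bot.camera(name): name is "scene" or "top"; returns the picture (480x640x3 uint8, red, green, blue); there is no depth.
- bot.calibration(name): a dict with "mtx" (3x3 intrinsics, pixels), "k1" (the pictures are not rectified: a ray, as slopes to the right and down, at radius r is drawn at 1 + k1 r^2 times it, then the intrinsics apply), "extrinsics" (4x4, takes a point from world to camera coordinates). Camera axes: x right, y down, z forward; pixel columns grow to the right and rows downward; lengths in m; the calibration is good to about 2 mm. A picture is of the moment at which its call begins. calibration takes no time and is no camera call.
A pose or a line that the arm cannot do raises bot.PlanningError and nothing moves.
- bot.close_job(): hands the job in; it is judged then, once.
Trained networks look in the newest picture that a camera, given by its name, has taken for a name from the list of things; names that differ only in an ending like _2 or _b are one class to them, and where a whole thing is asked for, a point or a joint stands for the part that bears it (a point fixed in the world has none). Each returns a list of dicts, best first, with "confidence" (0 to 1); they miss things now and then, are a little off and sometimes report something else, mostly with a low value. They report only what shows in the picture. A call takes as long as a camera call.
- bot.search_frame(camera, thing): "bbox" ([left, top, width, height] in pixels, round what is visible of it).
Readings, each from a call of its own:
- bot.read_clock(): time.
- bot.read_joint_positions(): joint angles.
- bot.read_joint_vel(): joint speeds.
- bot.read_joint_efforts(): joint torques, N m.
- bot.read_position(): TCP position.
- bot.read_tool_rot(): TCP orientation.
- bot.read_ft_force(): force on the tool from outside, world axes, zero at the start.
- bot.read_moment(): the same for the moment, N m.
- bot.read_gripper_width(): opening from 0.0 (shut) to 1.0 (fully open).
- bot.read_finger_force(): force on a finger pad.
Only numpy, scipy, OpenCV 4.12 (cv2) and the standard library are available. Lean on these libraries where they do the work, as an engineer would, in place of code of your own. Each camera call takes 0.05 s, during which the arm holds its last target. There are 200 camera calls.

### The job

Disinfect the used pieces that stand on the grey rubber mat: turn the UV cabinet's selector back to its off stop (the lamp must be off whenever the lid is open), open the lid, stand every piece from the mat upright on the chamber floor, none on top of another, and shut the lid fully. Then start the lamp by turning the selector up from off, one click (one minute) for each piece in the chamber, because the pieces shade one another. Leave everything else on the bench where it is.

Things in the scene. Friction and masses are not known exactly. Their poses are not given: they have to be found in the camera images.
- uv_box: white UV cabinet, fixed, 180 (x) x 370 (y) mm. Origin: on the bench under it; its x points away from the robot, y to the left, z up; it spans y = -195 to +176 mm. The lidded chamber is its right part (y = -195 to +70 mm), the flat control deck with the selector its left part; deck and chamber rim are 62 mm above the bench
- chamber_floor (a point): centre of the chamber's floor, 14 mm above the bench; axes as the cabinet's. The inside is 160 (x) x 245 (y) mm, its walls 10 mm thick and 48 mm above the floor; with the lid shut there are 73 mm above the floor (61 mm under the lamp tubes). Room for four pieces at x = +-38, y = +-55 mm
- lid (a joint): angle of the lid (grey hood, 185 x 265 x 28 mm, amber window), rad: 0 fully shut, at most 1.85 (just past upright). The hinge is along the chamber's far edge. A stiff hinge: the lid stays at any angle and must be led all the way down; about 3 N at the handle open it, 1 N shuts it
- lid_handle (a point): middle of the lid's round steel handle bar: 12 mm thick, 120 mm long along the cabinet's y, 37 mm in front of the lid's front face with free space on both sides; 81 mm above the bench when shut. It moves on a circle about lid_hinge (222 mm from it sideways and 18 mm above it when shut)
- lid_hinge (a point): middle of the hinge line, 63 mm above the bench at the cabinet's far edge; the line is parallel to the cabinet's y
- selector (a joint): angle of the selector, rad, growing clockwise seen from above: 0 at the end stop = off, then one click every 0.5236 rad (30 degrees) up to 7 clicks. Left between two clicks it snaps to the nearer one; about 0.1 N m takes it over a click. At the start it stands at some click from 3 to 6
- selector_grip (a point): on the selector's vertical axis, middle of its black grip bar, 78 mm above the bench; axes turn with it and equal the cabinet's at off. Bar: 42 mm long, 12 wide, 21 high (top 88 mm above the bench) on a 46 mm disc; white line on its pointer half. At off it points 105 degrees counter-clockwise from the cabinet's x (left, slightly to the robot), at the thick mark
- mat: light grey rubber mat, fixed, 170 x 200 x 3 mm, on which the used pieces stand, left of the cabinet. Origin: centre of its underside
- tip_a: tan rubber probe tip on a black oval foot: foot 40 (x) x 50 (y) mm and 24 mm high, the narrower dome above it to 56 mm; 55 g; take it by the foot. Always there. Origin: centre of its underside, z up.
- puck_1: wide black round puck, 60 mm diameter, 34 mm high, 110 g. May be absent. Origin: centre of its underside, z up.
- puck_2: narrow black round puck, 44 mm diameter, 50 mm high, 80 g. May be absent. Origin: centre of its underside, z up.
- loupe: black eye loupe, round, 32 mm diameter, 21 mm high, 30 g. May be absent. Origin: centre of its underside, z up.
- driver_blue: screwdriver with blue handle, 171 mm, lying on the bench in front; bystander, leave alone
- driver_red: screwdriver with red handle, 146 mm, lying behind the mat; bystander, leave alone
- multimeter: yellow multimeter, 144 x 74 x 39 mm, lying behind and right of the cabinet; bystander, leave alone

How it is judged:
On the way, in this order (a step that is already met when the one before it is completed fails the run):
1. the selector is back at its off stop (value of joint selector below 0.15 rad and value of joint lid below 0.05 rad), for 0.2 s.
2. the lid is open with the lamp off (value of joint selector below 0.15 rad and value of joint lid above 1 rad), for 0.2 s.
3. every piece stands in the chamber, the lid still open (horizontal distance between each of tip_a, puck_1, puck_2, loupe and chamber_floor below 0.147 m and z of tip_a in the frame of chamber_floor between -0.006 and 0.008 m and angle between each of tip_a, puck_1, puck_2, loupe's own z axis and vertical below 0.25 rad and linear speed of each of tip_a, puck_1, puck_2, loupe below 0.03 m/s and z of puck_1 in the frame of chamber_floor between -0.006 and 0.008 m and z of puck_2 in the frame of chamber_floor between -0.006 and 0.008 m and z of loupe in the frame of chamber_floor between -0.006 and 0.008 m and value of joint lid above 0.3 rad), for 0.2 s.
4. the lid is fully shut with the lamp still off (all of step 1), for 0.2 s.
At the end, for the whole second after the job is handed in: Every piece that was on the mat stands upright (within 0.25 rad) and at rest on the chamber floor (its underside within 8 mm of it), the lid is fully shut (below 0.05 rad), and the selector rests as many clicks above off as there are pieces (within 0.15 rad) (horizontal distance between each of tip_a, puck_1, puck_2, loupe and chamber_floor below 0.147 m and z of tip_a in the frame of chamber_floor between -0.006 and 0.008 m and angle between each of tip_a, puck_1, puck_2, loupe's own z axis and vertical below 0.25 rad and linear speed of each of tip_a, puck_1, puck_2, loupe below 0.03 m/s and z of puck_1 in the frame of chamber_floor between -0.006 and 0.008 m and z of puck_2 in the frame of chamber_floor between -0.006 and 0.008 m and z of loupe in the frame of chamber_floor between -0.006 and 0.008 m and value of joint lid below 0.05 rad and ((height (world z) of each of puck_1, puck_2 below -50 m and value of joint selector between 0.897198 and 1.1972 rad) or (height (world z) of each of puck_1, loupe below -50 m and value of joint selector between 0.897198 and 1.1972 rad) or (height (world z) of each of puck_2, loupe below -50 m and value of joint selector between 0.897198 and 1.1972 rad) or ((height (world z) of puck_1 above -50 m or value of joint selector above 50 rad) and (height (world z) of puck_2 above -50 m or value of joint selector above 50 rad) and height (world z) of loupe below -50 m and value of joint selector between 1.4208 and 1.7208 rad) or ((height (world z) of puck_1 above -50 m or value of joint selector above 50 rad) and (height (world z) of loupe above -50 m or value of joint selector above 50 rad) and height (world z) of puck_2 below -50 m and value of joint selector between 1.4208 and 1.7208 rad) or ((height (world z) of puck_2 above -50 m or value of joint selector above 50 rad) and (height (world z) of loupe above -50 m or value of joint selector above 50 rad) and height (world z) of puck_1 below -50 m and value of joint selector between 1.4208 and 1.7208 rad) or ((height (world z) of puck_1 above -50 m or value of joint selector above 50 rad) and (height (world z) of puck_2 above -50 m or value of joint selector above 50 rad) and (height (world z) of loupe above -50 m or value of joint selector above 50 rad) and value of joint selector between 1.9444 and 2.2444 rad)) and velocity of joint selector below 0.1 rad/s); the robot touches nothing.
It fails at once if the lid is open (over 0.2 rad) while the selector is not at off (over 0.26 rad) (value of joint lid above 0.2 rad and value of joint selector above 0.26 rad).
It fails at once if the blue screwdriver is moved by more than 4 cm (distance of driver_blue from where it was at the start of the episode above 0.04 m).
It fails at once if the red screwdriver is moved by more than 4 cm (distance of driver_red from where it was at the start of the episode above 0.04 m).
It fails at once if the multimeter is moved by more than 4 cm (distance of multimeter from where it was at the start of the episode above 0.04 m).
Of puck_1, puck_2, loupe only 1 to 3 are there at a start; the rules pass over those that are not, and their reading is None.
At some moment in a run one of tip_a, puck_1, puck_2, loupe may be knocked a few centimetres aside while the robot is not near it.
Once in a run the grip may slacken for a moment while it holds something.
It also fails if it takes over 210 s, if anything falls off the work surface, if the arm or the gripper's body presses on something with over 40 N, if the wrist force passes 120 N, or if a joint passes its speed limit or range.

## Working session

There is one attempt and no reset: what is moved stays moved. The work goes in short steps, each a Python script; the robot and the scene stay as the last script left them, time stands still between calls to the robot, and variables do not carry over. Pictures are saved under pics/ and viewed, at most 14 in all, crops included, and the job is handed in when it is done.

```bash
ls; mkdir -p pics; python3 - <<'E'
from cell import bot
import cv2,numpy as np
for c in("scene","top"):
    im=bot.camera(c); cv2.imwrite(f"pics/{c}0.png",im[:,:,::-1])
    k=bot.calibration(c); print(c,np.round(k["mtx"],1).tolist(),k["k1"],np.round(k["extrinsics"],3).tolist())
    for t in["uv_box","lid","lid_handle","selector","mat","tip_a","puck_1","loupe","driver_blue","driver_red","multimeter"]:
        print(t,[(np.round(d["bbox"]).tolist(),round(d["confidence"],2)) for d in bot.search_frame(c,t)][:4])
print(bot.read_clock(),bot.read_tool_rot())
E
```

```text
pics
scene [[481.3, 0.0, 314.4], [0.0, 481.3, 241.9], [0.0, 0.0, 1.0]] 0.00702141146899906 [[-0.625, -0.781, 0.011, 0.254], [-0.329, 0.251, -0.911, 0.304], [0.708, -0.572, -0.413, 0.499], [0.0, 0.0, 0.0, 1.0]]
uv_box [([286.0, 219.0, 207.0, 89.0], 0.94)]
lid [([344.0, 220.0, 150.0, 59.0], 0.59)]
lid_handle [([341.0, 219.0, 150.0, 62.0], 0.83)]
selector [([311.0, 236.0, 17.0, 19.0], 0.79)]
mat [([107.0, 276.0, 139.0, 76.0], 0.97)]
tip_a [([178.0, 263.0, 31.0, 32.0], 0.6)]
puck_1 [([130.0, 298.0, 31.0, 41.0], 0.81)]
loupe []
driver_blue [([236.0, 338.0, 108.0, 24.0], 0.98)]
driver_red [([122.0, 276.0, 37.0, 17.0], 0.9)]
multimeter [([376.0, 215.0, 36.0, 6.0], 0.78)]
top [[528.8, 0.0, 315.2], [0.0, 528.8, 241.5], [0.0, 0.0, 1.0]] -0.1444126114467983 [[0.004, -1.0, -0.004, -0.122], [-0.997, -0.004, -0.08, 0.578], [0.08, 0.004, -0.997, 1.204], [0.0, 0.0, 0.0, 1.0]]
uv_box [([294.0, 192.0, 176.0, 173.0], 0.92)]
lid [([327.0, 223.0, 138.0, 144.0], 0.77)]
lid_handle [([330.0, 220.0, 137.0, 144.0], 0.64)]
selector [([326.0, 228.0, 16.0, 20.0], 0.54), ([189.0, 154.0, 36.0, 14.0], 0.33)]
mat [([172.0, 179.0, 79.0, 71.0], 0.96)]
tip_a [([221.0, 185.0, 26.0, 22.0], 0.8), ([434.0, 185.0, 45.0, 61.0], 0.21)]
puck_1 [([172.0, 218.0, 20.0, 18.0], 0.85)]
loupe []
driver_blue [([245.0, 304.0, 28.0, 37.0], 0.63)]
driver_red [([190.0, 157.0, 40.0, 12.0], 0.75)]
multimeter [([433.0, 184.0, 45.0, 62.0], 0.76)]
1.2 [ 6.88037243e-06  2.03965098e-01  9.78978159e-01 -4.80892702e-05]
```

```bash
python3 - <<'E'
import cv2,numpy as np
a=cv2.imread("pics/top0.png")[140:380,150:490]; b=cv2.imread("pics/scene0.png")[200:370,90:510]
a=cv2.resize(a,None,fx=2.35,fy=2.35,interpolation=3);b=cv2.resize(b,None,fx=1.9,fy=1.9,interpolation=3)
cv2.imwrite("pics/t0.png",a);cv2.imwrite("pics/s0.png",b)
E
```

```text
(no output)
```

View pics/t0.png

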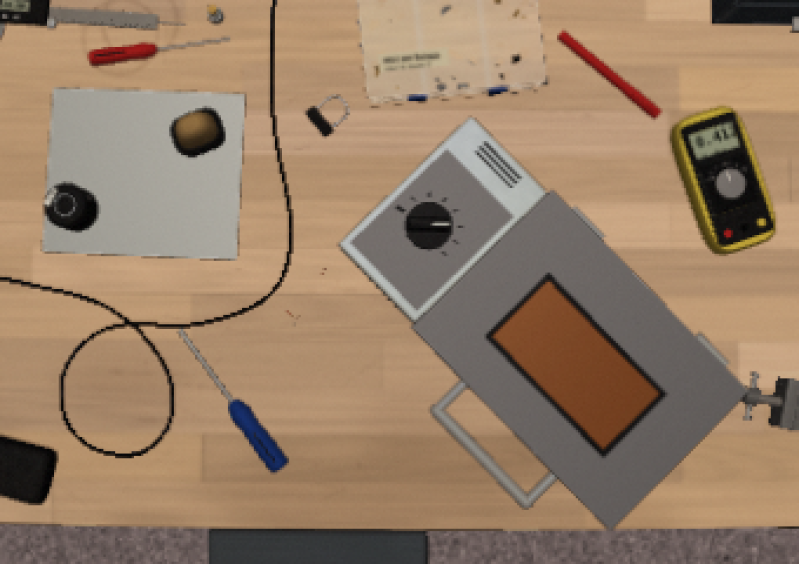

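View pics/s0.png

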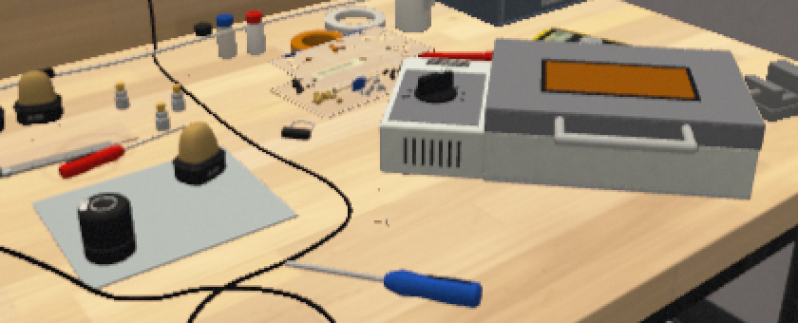

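```bash
cat > h.py <<'E'
import numpy as np, cv2, json, math
from cell import bot
from scipy.optimize import least_squares
from scipy.spatial.transform import Rotation as R
def proj(P,cam):
    k=bot.calibration(cam); T=np.array(k["extrinsics"]); M=np.array(k["mtx"])
    c=np.atleast_2d(P)@T[:3,:3].T+T[:3,3]; s=c[:,:2]/c[:,2:]; s=s*(1+k["k1"]*(s**2).sum(1,keepdims=True))
    return s*[M[0,0],M[1,1]]+M[:2,2]
def unproj(px,z,cam):
    return np.array([np.r_[least_squares(lambda p:(proj(np.r_[p,z],cam)[0]-q),[0.5,0.]).x,z] for q in np.atleast_2d(px)])
def down(phi):  # tool down, closing axis at world yaw phi
    a=(phi+math.pi/2)/2; return np.array([0,math.cos(a),math.sin(a),0])
def best(pos,phi,ref=None): # of the two equivalent grasps, the one with the last joint nearest ref (default 0)
    o=[]
    for p in(phi,phi+math.pi):
        j=bot.solve_ik(list(pos),list(down(p)))
        if j is not None:o.append((abs(j[5]-(ref or 0)),p,np.round(j,2)))
    return min(o,key=lambda t:t[0])
E
python3 - <<'E'
from h import *
t=lambda l:np.array(l)/2.35+[150,140]
loc=np.array([[.09,.176,.062],[-.09,.176,.062],[.09,.07,.091],[.09,-.195,.091],[-.095,-.195,.091],[-.095,.07,.091],[-.132,.06-.0625,.081],[-.132,-.1225,.081]])
px=t([[472,117],[340,244],[547,190],[748,390],[612,527],[413,322],[432,408],[527,507]])
def W(p,l=loc):
    c,s=np.cos(p[2]),np.sin(p[2]); return np.c_[p[0]+c*l[:,0]-s*l[:,1],p[1]+s*l[:,0]+c*l[:,1],l[:,2]]
r=least_squares(lambda p:(proj(W(p),"top")-px).ravel(),[.5,-.3,.8],loss="soft_l1")
print(r.x,np.degrees(r.x[2]));print(np.round(r.fun.reshape(-1,2),1).tolist())
s=lambda l:np.array(l)/1.9+[90,200]
lo=np.array([[-.09,.176,.062],[-.09,.176,0],[-.095,-.195,.091],[-.095,.07,.091],[.09,.176,.062]])
print("scene diff",np.round(proj(W(r.x,lo),"scene")-s([[381,141],[381,171],[764,127],[488,118],[410,58]]),1).tolist())
k=unproj(t([[428,226],[450,224]]),.088,"top"); d=k[1]-k[0]; print("sel",k[0],"pointer deg rel box",np.degrees(np.arctan2(d[1],d[0])-r.x[2]))
print("mat",unproj(t([[54,88],[245,94],[237,259],[43,252]]),.003,"top").round(3).tolist())
for b,z in(([221,185,26,22],.03),([172,218,20,18],.03)):
    print(unproj([b[0]+b[2]/2,b[1]+b[3]/2],z,"top"))
json.dump(r.x.tolist(),open("box.json","w"))
E
```

```text
[ 0.50818269 -0.258866   -0.79496263] -45.548003440094014
[[-0.4, -1.4], [-1.3, -0.2], [2.2, -0.7], [0.8, 0.1], [-0.6, 1.6], [-0.8, 1.9], [2.0, 0.8], [-0.2, -2.2]]
scene diff [[-0.3, -10.2], [0.0, 2.2], [2.0, -2.7], [-0.6, -7.2], [-2.3, -2.6]]
sel [ 0.58546409 -0.15765156  0.088     ] pointer deg rel box -39.02884763651308
mat [[0.734, 0.224, 0.003], [0.727, 0.026, 0.003], [0.559, 0.032, 0.003], [0.565, 0.23, 0.003]]
[[0.68415659 0.0697799  0.03      ]]
[[0.61111721 0.19110617 0.03      ]]
```

```bash
cat >> h.py <<'E'
def W(p,l):
    l=np.atleast_2d(l); c,s=np.cos(p[2]),np.sin(p[2]); return np.c_[p[0]+c*l[:,0]-s*l[:,1],p[1]+s*l[:,0]+c*l[:,1],l[:,2]]
def overlay(img,p,cam,f,x0,y0):
    g=np.vstack([]) if 0 else None
    for z,poly in((0,[[-.09,-.195],[.09,-.195],[.09,.176],[-.09,.176]]),(.062,[[-.09,.07],[.09,.07],[.09,.176],[-.09,.176]]),(.091,[[-.095,-.195],[.09,-.195],[.09,.07],[-.095,.07]]),(.063,[[-.095,-.195],[.09,-.195],[.09,.07],[-.095,.07]]),(.081,[[-.132,-.06-.0625],[-.132,-.0025]])):
        u=(proj(W(p,[q+[z] for q in poly]),cam)+.5-[x0,y0])*f
        cv2.polylines(img,[np.round(u).astype(int)],len(poly)>2,(0,255,0) if z!=.063 else (255,0,255),1)
E
python3 - <<'E'
from h import *
p=json.load(open("box.json"))
for cam,x0,y0,w,h_,f in(("top",285,180,200,195,3),("scene",280,200,225,120,3.5)):
    im=cv2.imread(f"pics/{cam}0.png")[y0:y0+h_,x0:x0+w]; im=cv2.resize(im,None,fx=f,fy=f,interpolation=cv2.INTER_CUBIC)
    overlay(im,p,cam,f,x0,y0); cv2.imwrite(f"pics/o_{cam}.png",im); print(im.shape)
E
```

```text
(585, 600, 3)
(420, 788, 3)
```

View pics/o_top.png

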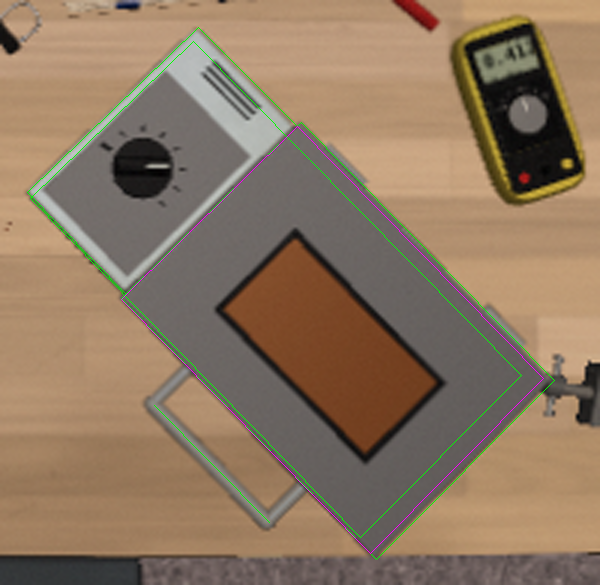

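View pics/o_scene.png

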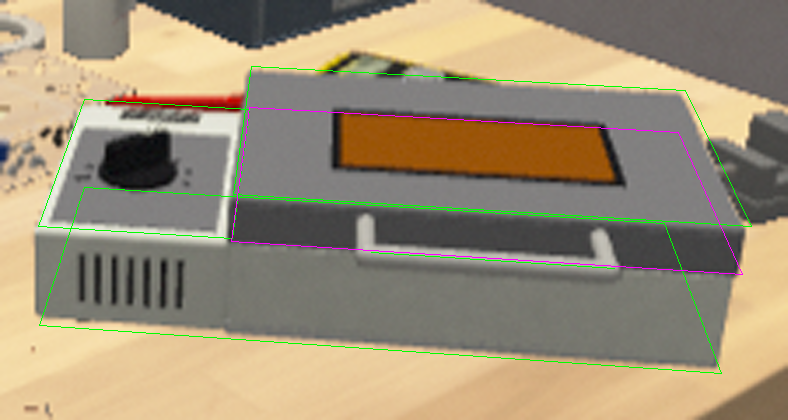

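```bash
python3 - <<'E'
from h import *
p=json.load(open("box.json"))
def tri(a,b,z0): 
    r=least_squares(lambda P:np.r_[proj(P,"top")[0]-a,proj(P,"scene")[0]-b],[.5,-.2,z0]); return r.x.round(4),r.fun.round(1)
print("sel",tri(np.array([142,168])/3+[285,180],np.array([138,152])/3.5+[280,200],.08))
print("handle",tri(np.array([208.5,462.5])/3+[285,180],np.array([489,257])/3.5+[280,200],.08), W(p,[-.132,-.0625,.081]))
print("sel in box", W([0,0,-p[2]],[[.5845-p[0],-.158-p[1],0]]))
for d in(-.5,149.5,179.5,-30.5): 
    print(d,bot.solve_ik([.584,-.158,.0715],list(down(np.radians(d)))))
b=[[x["bbox"] for x in bot.search_frame("scene",t)][0] for t in("tip_a","puck_1")]
print(b)
print("puck px",proj([[.611,.191,.003],[.611,.191,.053],[.611,.191,.037],[.684,.07,.003],[.684,.07,.059]],"scene"))
E
```

```text
sel (array([ 0.5876, -0.1578,  0.0751]), array([-0.3, -0.3,  0.4,  0. ]))
handle (array([ 0.3709, -0.2073,  0.0823]), array([ 0.,  0., -0.,  0.])) [[ 0.37112674 -0.20840892  0.081     ]]
sel in box [[-0.01855604  0.12511577  0.        ]]
-0.5 [-0.38617829  0.56955795 -0.24755704  0.75368134  0.          1.19334468]
149.5 [-0.38617829  0.56955795 -0.24755704  0.75368134  0.         -1.42464919]
179.5 [-0.38617829  0.56955795 -0.24755704  0.75368134  0.         -1.94824797]
-30.5 [-0.38617829  0.56955795 -0.24755704  0.75368134  0.          1.71694346]
[[177.7, 262.7, 31.3, 32.3], [130.0, 297.6, 31.0, 41.2]]
puck px [[152.08657268 329.05223471]
 [148.22767902 303.89935662]
 [149.48466529 312.08767446]
 [197.97040046 290.04722549]
 [195.3529619  264.54350269]]
```

```bash
python3 - <<'E'
from h import *
q=down(np.radians(-.5))
bot.move_pose([.586,-.158,.16],q)
bot.set_gripper(.5,40)
print(bot.move_linear([.586,-.158,.072],.1,until_force=8), bot.read_position())
bot.set_gripper(0.0,50); print(bot.read_gripper_width(),bot.read_finger_force(),bot.read_ft_force().round(1))
j=list(bot.read_joint_positions()); e=j[5]
for d in(50,100,150,152):
    j[5]=e-np.radians(d); bot.goto_joints(j); print(d,bot.read_moment().round(2),bot.read_gripper_width(),bot.read_clock())
bot.set_gripper(.5); bot.move_linear([.586,-.158,.16]); print(bot.read_clock())
bot.goto_joints([0,0.326,-.193,1.052,0,0]) if 0 else None
bot.move_pose([.40,-.02,.25],down(np.radians(45))) 
for c in("top","scene"): cv2.imwrite(f"pics/{c}1.png",bot.camera(c)[:,:,::-1])
a=cv2.imread("pics/top1.png")[180:375,285:485];b=cv2.imread("pics/scene1.png")[200:320,280:440]
a=cv2.resize(a,None,fx=2.8,fy=2.8,interpolation=2); b=cv2.resize(b,(560,420),interpolation=2)
cv2.imwrite("pics/v1.png",a)
E
```

```text
False [ 0.58655011 -0.15824623  0.07267109]
0.12274361776117482 53.84674608707428 [ 5.1  1.2 -0.5]
50 [ 0.2  -0.92  0.07] 0.12366056077103614 6.7333
100 [ 0.68 -1.13  0.  ] 0.1215760485695513 7.575
150 [ 1.15 -0.88 -0.  ] 0.12312657436273751 8.4167
152 [ 1.35 -1.01 -0.8 ] 0.11817763274227197 8.6667
9.8
```

View pics/v1.png

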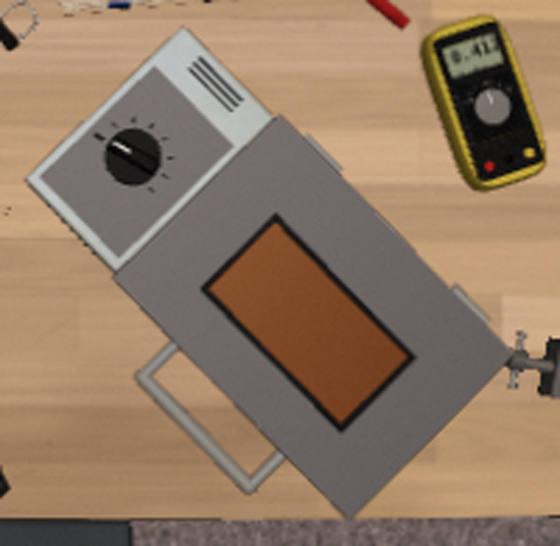

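```bash
cat >> h.py <<'E'
P=json.load(open("box.json"))
def bar(th): # world TCP when gripping bar with lid at th
    c,s=math.cos(th),math.sin(th)
    return W(P,[.09-.222*c+.018*s,-.0625,.063+.222*s+.018*c-.019])[0]
E
python3 - <<'E'
from h import *
phi=P[2]; b=bar(0); 
_,ph,j=best(b,phi); print(ph,j,best(bar(1.45),phi)[2],b,bar(1.45))
q=down(ph)
bot.move_pose(b+[0,0,.1],q); bot.set_gripper(.3)
print(bot.move_linear(b,.1,until_force=8))
bot.set_gripper(0,60); print(bot.read_gripper_width(),bot.read_ft_force().round(1))
for th in np.arange(.1,1.46,.075):
    bot.move_linear(bar(th),.12)
    print(round(th,2),bot.read_ft_force().round(1),round(bot.read_gripper_width(),3))
print(bot.read_clock())
for c in("top","scene"): cv2.imwrite(f"pics/{c}2.png",bot.camera(c)[:,:,::-1])
E
```

```text
2.3466300258504487 [-0.69  0.31 -0.73  0.53  0.   -1.46] [-0.72  0.47  0.11  1.21  0.   -1.5 ] [ 0.37112674 -0.20840892  0.062     ] [ 0.52037516 -0.36053997  0.26655133]
False
0.12003936883870064 [-3.1  3.4  7.1]
0.1 [-3.1  2.8  1.1] 0.118
0.18 [-1.9  4.   0.2] 0.117
0.25 [-4.5  5.9  1.4] 0.114
0.32 [-7.4  5.5  3. ] 0.116
0.4 [-6.9  7.8  4.9] 0.119
0.47 [-8.7  9.5  7.6] 0.116
0.55 [-9.7  9.9  7.9] 0.115
0.62 [-13.   13.1  12.8] 0.113
0.7 [-15.1  15.5  18.5] 0.118
0.77 [-18.6  18.3  25.7] 0.12
0.85 [-20.4  20.1  33.2] 0.117
0.92 [-19.9  17.9  36. ] 0.112
1.0 [-17.9  16.8  41.1] 0.115
1.07 [-11.7  11.2  36.1] 0.111
1.15 [-8.8  6.9 31.9] 0.117
1.22 [-5.6  5.8 30. ] 0.116
1.3 [-2.7  2.1 25.3] 0.115
1.37 [-2.3  1.7 24.4] 0.115
1.45 [ 0.5 -0.3 19.3] 0.115
20.725
```

View pics/scene2.png

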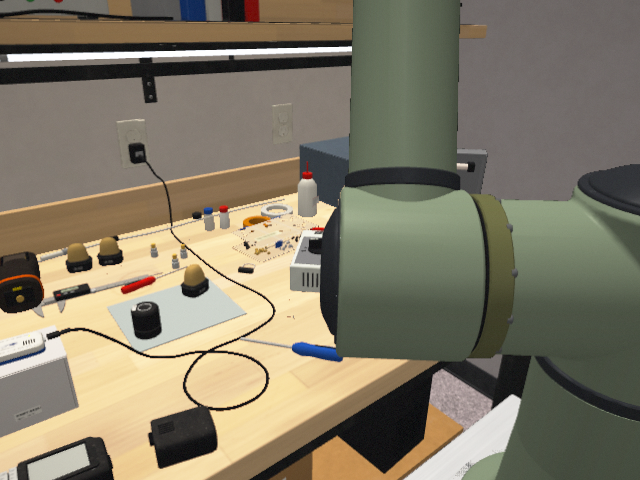

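```bash
cat >> h.py <<'E'
def cyl(r,z0,z1):
    t=np.linspace(0,2*np.pi,40); return np.vstack([np.c_[r*np.cos(t),r*np.sin(t),0*t+z] for z in(z0,z1)])
SH={"puck_2":cyl(.022,0,.05),"tip_a":np.vstack([cyl(.0225,0,.024),cyl(.015,.024,.046),cyl(.006,.024,.056)])}
def locate(thing,z0,guess,shape=None):
    obs={}
    for c in("top","scene"):
        bot.camera(c)
        for d in bot.search_frame(c,thing):
            b=d["bbox"]; ctr=np.array([b[0]+b[2]/2,b[1]+b[3]/2])
            if np.linalg.norm(ctr-proj(np.r_[guess,z0+.025],c)[0])<60: obs[c]=b; break
    def f(p):
        o=[]
        for c,b in obs.items():
            u=proj(SH[thing]+[p[0],p[1],z0],c); lo,hi=u.min(0),u.max(0)
            o+=list((lo+hi)/2-[b[0]+b[2]/2,b[1]+b[3]/2])
        return o
    r=least_squares(f,guess); return r.x,np.round(r.fun,1),list(obs)
E
python3 - <<'E'
from h import *
bot.set_gripper(.4); p=bot.read_position(); bot.move_linear(np.array(p)+[0,0,.06])
bot.move_pose([.40,-.02,.27],down(np.radians(45)))
print(locate("puck_2",.003,[.611,.191])); print(locate("tip_a",.003,[.684,.07]))
a=bot.camera("top")[:,:,::-1]; b=bot.camera("scene")[:,:,::-1]
cv2.imwrite("pics/top3.png",a); cv2.imwrite("pics/scene3.png",b)
m=np.hstack([cv2.resize(a[175:255,165:255],(405,360),interpolation=2),cv2.resize(a[150:380,285:485],(313,360),interpolation=2)])
cv2.imwrite("pics/v3.png",m); print(bot.read_clock())
E
```

```text
(array([0.61120874, 0.19716505]), array([-2.2, -0.2,  1.3, -0.9]), ['top', 'scene'])
(array([0.68596245, 0.07581339]), array([-0.5, -0.5,  0.6,  0.3]), ['top', 'scene'])
24.0167
```

View pics/v3.png

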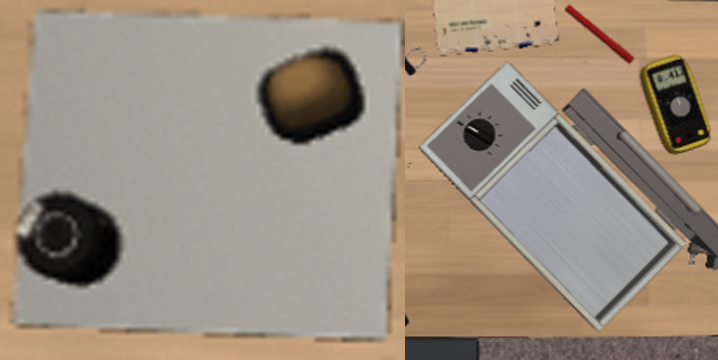

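```bash
python3 - <<'E'
from h import *
a=cv2.imread("pics/top3.png")
for n,(x,y,w,h) in {"tip":(219,181,30,28),"puck":(164,212,32,30)}.items():
    c=a[y:y+h,x:x+w].astype(float); mat=a[200:210,195:205].reshape(-1,3).mean(0)
    c=cv2.resize(c,None,fx=4,fy=4,interpolation=2)
    m=(np.abs(c-mat).max(2)>70).astype(np.uint8) if n=="tip" else (c.max(2)<100).astype(np.uint8)
    k=max(cv2.findContours(m,0,2)[0],key=cv2.contourArea)
    (cx,cy),(w_,h_),an=cv2.minAreaRect(k); bx=np.array(cv2.boundingRect(k))/4+[x,y,0,0]
    print(n,(cx/4+x,cy/4+y),(w_/4,h_/4),an,bx, unproj([cx/4+x,cy/4+y],.014 if n=="tip" else .028,"top").round(4))
    pts=cv2.boxPoints(((cx/4+x,cy/4+y),(w_/4,h_/4),an)); wp=unproj(pts,.02,"top")[:,:2]
    for i in(0,1): d=wp[i+1]-wp[i]; print("  side",np.linalg.norm(d).round(4),np.degrees(np.arctan2(d[1],d[0])).round(1))
E
```

```text
tip (234.05603694915771, 196.45258617401123) (18.430261611938477, 22.422712326049805) 68.19859313964844 [222.5  185.75  23.5   21.25] [[0.6858 0.0722 0.014 ]]
  side 0.053 -68.0
  side 0.0442 -157.5
puck (180.82500076293945, 228.60000038146973) (22.360679626464844, 19.34198760986328) 26.56505012512207 [168.75 217.5   23.25  21.25] [[0.6076 0.1943 0.028 ]]
  side 0.0456 -25.6
  side 0.0542 -116.0
```

```bash
cat >> h.py <<'E'
def grab(xy,zt,phi,force=60,op=1.0):
    _,ph,_=best([*xy,.12],phi,0); q=down(ph); bot.set_gripper(op)
    bot.move_pose([*xy,.15],q); print("hit",bot.move_linear([*xy,zt],.12,until_force=10))
    bot.set_gripper(0,force); print("w",bot.read_gripper_width(),bot.read_finger_force())
    bot.move_linear([*xy,.17],.15); print("lifted w",bot.read_gripper_width(),bot.read_finger_force())
def place(bx,by,zt,op=.75):
    xy=W(P,[bx,by,0])[0][:2]; _,ph,j=best([*xy,.12],P[2]+math.pi/2,0); q=down(ph)
    bot.move_pose([*xy,.17],q); print("over w",bot.read_gripper_width(),bot.read_finger_force())
    bot.move_linear([*xy,.07],.15)
    print("hit",bot.move_linear([*xy,zt],.04,until_force=4),bot.read_position(),"w",bot.read_gripper_width())
    bot.set_gripper(op); bot.move_linear([*xy,.17],.15); print(xy,bot.read_clock())
E
python3 - <<'E'
from h import *
grab([.610,.197],.010,np.radians(-25))
place(-.01,-.1175,.020)
bot.move_pose([.40,.0,.27],down(np.radians(45)))
bot.camera("top"); print(locate("tip_a",.003,[.684,.07]))
for c in("top","scene"): cv2.imwrite(f"pics/{c}4.png",bot.camera(c)[:,:,::-1])
a=cv2.imread("pics/top4.png"); cv2.imwrite("pics/v4.png",cv2.resize(a[150:380,165:485],None,fx=2.4,fy=2.4,interpolation=2))
E
```

```text
hit False
w 0.49661812001023037 61.10656751319766
lifted w 0.49822759881161216 60.760693489573896
over w 0.49982519206517173 60.8070297120139
hit True [ 0.41708049 -0.3337863   0.02167354] w 0.5042590353629243
[ 0.41730367 -0.33401422] 34.3667
(array([0.6837038 , 0.07381158]), array([0., 0.]), ['top'])
```

View pics/v4.png

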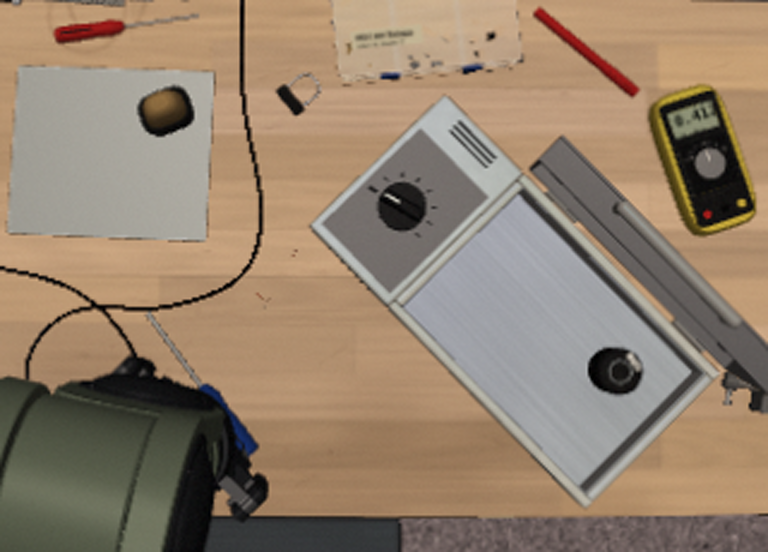

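```bash
python3 - <<'E'
from h import *
grab([.6855,.073],.001,np.radians(22))
place(-.01,-.0075,.012)
bot.move_pose([.40,.0,.27],down(np.radians(45)))
for c in("top","scene"): cv2.imwrite(f"pics/{c}5.png",bot.camera(c)[:,:,::-1])
a=cv2.imread("pics/top5.png");b=cv2.imread("pics/scene5.png")
cv2.imwrite("pics/v5.png",np.hstack([cv2.resize(a[150:380,165:485],(480,345),interpolation=2),cv2.resize(b[150:350,280:460],(311,345))]))
E
```

```text
hit False
w 0.4398853457757999 63.586366791132605
lifted w 0.44076307050558633 60.12298406800255
over w 0.43827981008250233 60.12258523609489
hit True [ 0.49569938 -0.25685281  0.01297403] w 0.440305380853228
[ 0.49582579 -0.25697996] 45.9083
```

View pics/v5.png

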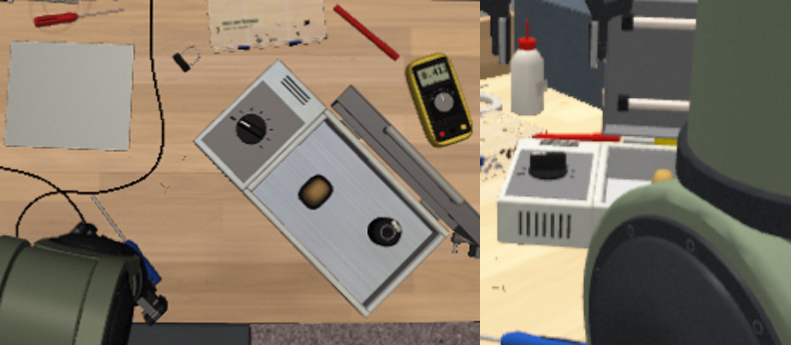

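```bash
python3 - <<'E'
from h import *
q=down(2.3466300258504487); b=bar(1.45)
bot.set_gripper(.4); bot.move_pose(b+[0,0,.06],q)
print(bot.move_linear(b,.1,until_force=8)); bot.set_gripper(0,50); print(bot.read_gripper_width())
for th in list(np.arange(1.375,.05,-.075))+[.03,-.01]:
    bot.move_linear(bar(th),.12)
    print(round(th,2),bot.read_ft_force().round(1),round(bot.read_gripper_width(),3))
bot.set_gripper(.3); b=bar(0); bot.move_linear(b+[0,0,.07]); bot.set_gripper(0)
print("press",bot.move_linear(b+[0,0,.012],.05,until_force=10),bot.read_position(),bot.read_ft_force().round(1))
bot.move_linear(b+[0,0,.1]); bot.move_pose([.40,.0,.27],down(np.radians(45)))
for c in("top","scene"): cv2.imwrite(f"pics/{c}6.png",bot.camera(c)[:,:,::-1])
a=cv2.imread("pics/top6.png");print(bot.read_clock())
cv2.imwrite("pics/v6.png",cv2.resize(a[180:375,285:485],None,fx=2.8,fy=2.8,interpolation=2))
z=cv2.imread("pics/top1.png"); print("diff to shut picture",np.abs(a[230:350,320:470].astype(int)-z[230:350,320:470]).mean())
E
```

```text
False
0.12133387153656909
1.38 [-1.2  0.6  5.3] 0.128
1.3 [-1.2  0.6  3.7] 0.125
1.23 [0.1 0.6 0.1] 0.12
1.15 [-2.2  2.   3.6] 0.121
1.08 [-3.1  3.5  5.2] 0.118
1.0 [-2.7  4.   6.5] 0.122
0.93 [-1.3  2.8  3.9] 0.123
0.85 [0.4 2.1 0. ] 0.121
0.78 [ 1.9 -0.6 -4.3] 0.121
0.7 [ 3.9 -2.  -5.8] 0.128
0.63 [ 4.9 -3.6 -7.6] 0.117
0.55 [ 5.9 -4.3 -6.9] 0.122
0.48 [ 5.8 -3.8 -6.4] 0.122
0.4 [ 4.6 -2.9 -5. ] 0.113
0.33 [ 4.6 -2.6 -4.7] 0.121
0.25 [ 3.  -2.1 -4.1] 0.122
0.18 [ 3.5 -1.2 -3.3] 0.124
0.1 [ 2.2 -1.1 -1.9] 0.121
0.03 [ 0.6  1.1 -3.1] 0.119
-0.01 [-0.4  2.1 -1.3] 0.117
press True [ 0.37084635 -0.20816608  0.08675046] [-1.1  0.4 10. ]
60.925
diff to shut picture 1.141962962962963
```

View pics/v6.png

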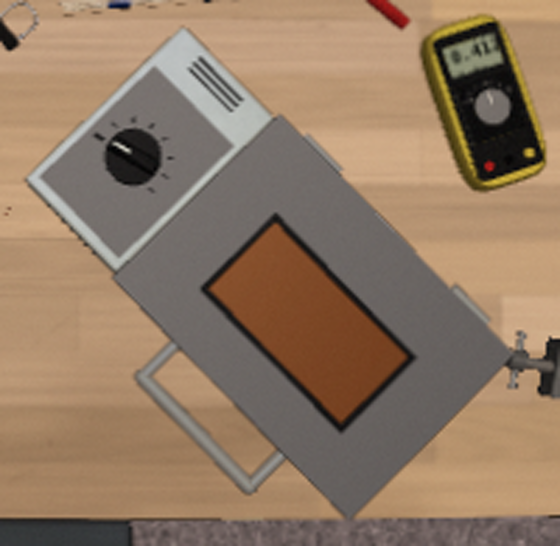

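```bash
python3 - <<'E'
from h import *
q=down(np.radians(149.5)); bot.move_pose([.586,-.158,.16],q); print(bot.read_joint_positions()[5])
bot.set_gripper(.5); print(bot.move_linear([.586,-.158,.072],.1,until_force=8))
bot.set_gripper(0,50); print(bot.read_gripper_width())
j=list(bot.read_joint_positions()); e=j[5]
for d in(30,60): j[5]=e+np.radians(d); bot.goto_joints(j); print(bot.read_moment().round(2))
bot.set_gripper(.5); bot.move_linear([.586,-.158,.16]); bot.move_pose([.40,.0,.27],down(np.radians(45)))
a=bot.camera("top")[:,:,::-1]; cv2.imwrite("pics/top7.png",a); print(bot.read_clock())
cv2.imwrite("pics/v7.png",cv2.resize(a[180:375,285:485],None,fx=2.8,fy=2.8,interpolation=2))
E
```

```text
-1.4230211572529166
False
0.12212019948244812
[ 0.63  0.36 -0.01]
[ 1.26  0.5  -0.13]
67.95
```

View pics/v7.png

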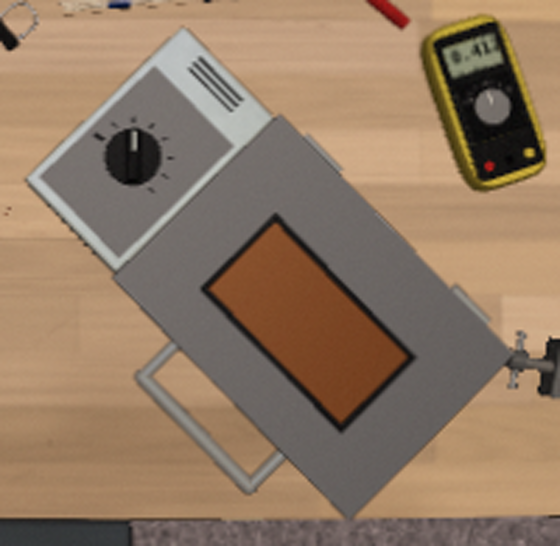

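The pointer at (134,140) is on the second mark past the thick off mark, which is 2 clicks for the 2 pieces. The lid is shut.

```bash
python3 -c "
from cell import bot
print(bot.close_job())"
```

```text
the job is handed in; nothing more can be done
None
```

I handed the job in at about 68 s: both pieces from the mat (`tip_a` and `puck_2`) stand upright in the chamber, the lid is fully shut, and the selector is 2 clicks above off. The hand-in call did not report a verdict.

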